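# Unlock the jar mixer's sloping safety hatch with its T-key and swing it open

## Robot

A 7-joint arm with a two-finger parallel gripper is mounted at the origin on the work surface. World frame = base frame: x ahead of the robot, y to its left, z up, the work surface at z = 0. Lengths are in mm, angles in rad, forces in N, time in s.
With the tool pointing down it reaches from about 425 to 925 mm from the base axis. Payload 6.8 kg.
Tool frame: the origin (TCP) lies at the very end of the fingers, on their centre line; the grasp point (between the pads) lies 19 mm behind it (env.pinch_z is the distance from the TCP to the grasp point, in mm); z points along the fingers, y is the direction in which the jaws open and shut (so a half turn about z gives the same grasp; the last joint's range is limited). The gripper opens to 88 mm and grips with 3 to 60 N. Pads are 20 mm wide; open, the fingers measure 115 mm over their backs; the gripper's body (75 mm by 178 mm) begins 61 mm behind the grasp point.
Start: joints at [1.058, 0.477, 0.022, 1.555, -0.011, 1.109, -0.083], TCP at [265.849, -620.461, 222.664] pointing down, gripper open.
Joint ranges: [-2.96, 2.96], [-0.34, 2.1], [-1.41, 1.46], [0.24, 2.44], [-1.37, 4.51], [0.17, 1.92], [-2.96, 2.96]. Speed limits (rad/s): [2.39, 2.39, 3.14, 3.14, 3.14, 3.14, 3.14].

## Interface

Orientations are given as a 3x3 rotation matrix whose columns are the frame's x, y, z axes.
In Python, from cell import readout, grab_frame, camera_params, env gives the robot as it stands.
- The arm moves only by the shell command python3 -m jog 'ROWS'. ROWS is JSON, one flat list of numbers, 5 for each row, row after row: the shift along the tool's x, y, z in units of 60 mm (1.0 is 60 mm), then the turn about the tool's z in units of 8 degrees (1.0 is 8 degrees), then the closure, from -1 (fully open) to 1 (shut), so that 0 is half open. In form: [x, y, z, yaw, hand, x, y, z, yaw, hand, ...]. A call has 1 to 8 rows; each row shifts and turns the pose as measured when the row begins, along the tool's axes as they then stand; what a row does not reach is not made up. A row lasts 1/8 s, in which the tool goes at most 62.5 mm and 10.7 degrees, less where a joint would pass 70% of its speed; a pose out of reach is approached as far as the arm can. A call is refused whole if a number of a shift passes 1 or a number of a turn 1, either way. A call with a gripper value outside its range is refused whole. The fingers move at their own pace and stop on an object; the grip force is fixed at half the most. Time passes only in rows, so rows that do not move let the fingers close. It gives the time, the measured TCP pose, the force and the opening at its end, in the units of the state.
- readout.get_state(): the state, without advancing time (a new reading comes with each control period).
- grab_frame(name): name is "scene" or "side" or "wrist"; returns the picture (384x512x3 uint8, blue, green, red); there is no depth.
- camera_params(name): a dict with "intrinsics" (3x3 intrinsics, pixels), "world_from_camera" (4x4, takes a point from camera to world coordinates); the wrist camera has in their place "T_tool_cam" (4x4, takes a point from camera to tool coordinates, whose origin is the TCP and whose axes are the flange's). Camera axes: x right, y down, z forward; pixel columns grow to the right and rows downward; lengths in mm; the calibration is good to about 2 mm. A picture is of the moment at which its call begins: read the wrist's pose just before it. camera_params takes no time and is no camera call.
- env.close_job(): hands the job in, once; it reports no verdict.
The state is a dict: "time": time; "joints": joint angles; "qd": joint speeds; "tau": joint torques, N m; "position": TCP position; "tcp_rot": TCP orientation; "force": force on the tool from outside, world axes, zero at the start; "moment": the same for the moment, N m; "width": opening from 0.0 (shut) to 1.0 (fully open).
Only numpy, scipy, OpenCV 4.12 (cv2) and the standard library are available. Lean on these libraries where they do the work, as an engineer would, in place of code of your own. Each camera call takes 0.05 s, during which the arm holds its last target. There are 200 camera calls.

## Task

Open the jar mixer: take the orange-handled T-key from its rest, set it on the keyhole of the sloping blue hatch, press and turn it until it drops in, then give it a quarter turn clockwise to unlock. Now lift the hatch until it stands wide open (the turned key makes a handle for it) and let go, leaving the key in the lock. Do not disturb the mortar, the bottle or the tub.

Things in the scene. Friction and masses are not known exactly. Their poses are not given: they have to be found in the camera images.
- key_grip (a point): loose T-key, 160 g, upright in its rest at the start: orange square handle bar 110 x 16 x 16 mm on a steel shaft 12 mm thick, 70 mm long. This point: centre of the bar, on the shaft's axis, 108 mm above the bench at the start. z along the shaft away from its foot (up at the start), y along the bar, x across it. The key looks the same after a half turn about z
- key_tip (a point): foot of the T-key, 78 mm below the bar's centre, same axes as key_grip. A flat steel bit at the foot, parallel to the bar (y): 26 mm wide (13 mm to either side of the shaft's axis), 7 mm thick (x) and 8 mm high from this point up. This point is the centre of its flat end face
- key_rest: aluminium rest, fixed; the key hangs in it by its bar. Origin: centre of the underside of its 70 x 110 x 10 mm base, y along the bar. Two cheeks (30 mm deep in x, 8 mm thick, centred at y = +-30 mm) carry the bar at 100 mm height; lips 6 mm high at x = 9 to 15 mm either side keep it in place. The middle 52 mm of the bar is free, only the base lies below. Lift the key straight up
- keyhole (a point): keyhole centre, on the outer face of the 46 x 46 mm steel lock plate low on the hatch (3 mm proud of it); moves with the hatch. z straight out of the hatch (shut: leans 35 deg from vertical, to the machine's front), y along the slot, level, x up the slope to the hinge. Slot 30 mm (y) x 11 mm (x), with a 16 x 16 mm middle for the shaft. A dropped-in key's foot rests 14 mm below this face
- lock (a joint): lock barrel behind the 4 mm lock plate, rad: 0 locked, in line with the slot (always at the start); grows to its stop 1.571, unlocked, as the key turns clockwise seen from outside. The bit has about 0.15 rad play in it; turning takes 0.12 N m. Once turned, the bit is caught behind the plate (2 mm play along the shaft). A tongue holds the hatch shut until past about 1.2
- hatch (a joint): opening angle of the hatch, rad: 0 shut (at the start), 1.05 its stop. Blue plate 240 mm wide, 205 mm long, 0.3 kg, with a clear window above the lock, on a stiff hinge along its upper, far edge: it stays where it is left. Lifting it by the key in the lock takes about 9 N
- hatch_hinge (a point): middle of the hinge line at the hatch's upper edge: 155 mm up the slope (along the keyhole's +x) from the keyhole and 9 mm below the lock plate's outer face. y along the hinge line, parallel to the keyhole's y; opening turns the hatch by the right-hand rule about +y, so that the lower edge with the lock rises
- machine: jar roller mixer, white housing, fixed. Origin on the bench under the hatch's middle line; x from its low front to its tall back. Spans x = -88 to 160 mm, y = -185 (control column, red stop button 24 mm off the slope) to 125 mm. Front 97 mm high, slope of 35 deg, back 222 mm high. Behind the hatch's window a mixing jar lies on rollers
- mortar: white mortar with its pestle in it, 116 mm across and 75 mm high (pestle to 108 mm), loose; origin at the centre of its underside; to be left alone
- amber_bottle: amber bottle, 64 mm across, 140 mm high, loose; origin at the centre of its underside; to be left alone
- white_tub: white tub with a blue lid, 72 mm across, 75 mm high, loose; origin at the centre of its underside; to be left alone
Not all that is in view belongs to the job. Of the things like the part that bears key_grip, leave any that is purple; of the rest the smaller one is meant.

How it is judged (in metres and radians):
On the way, in this order (a step that is already met when the one before it is completed fails the run):
1. the key has dropped into the keyhole (z of key_tip in the frame of keyhole below -0.01 m and distance between key_tip and keyhole below 0.02 m and angle between the z axis of key_tip and the z axis of keyhole, either way round below 0.25 rad), for 0.1 s.
2. the lock is turned to unlocked with the key in it, the hatch still down (value of joint lock above 1.25 rad and value of joint hatch below 0.3 rad and distance between key_tip and keyhole below 0.02 m), for 0.1 s.
At the end, for the whole second after the job is handed in: the hatch stands open by more than 0.8 rad (its stop is at 1.05) and at rest, the lock is still unlocked (above 1.15 rad), and the key is at rest in the lock, its foot more than 8 mm below the lock plate's face and within 22 mm of the keyhole's centre (value of joint hatch above 0.8 rad and value of joint lock above 1.15 rad and z of key_tip in the frame of keyhole below -0.008 m and distance between key_tip and keyhole below 0.022 m and velocity of joint hatch between -0.05 and 0.05 rad/s and linear speed of key below 0.03 m/s); the robot touches nothing.
It fails at once if the mortar, the bottle or the tub is pushed by more than 30 mm or tipped (distance of any of mortar, amber_bottle, white_tub from where it was at the start of the episode above 0.03 m or angle between any of mortar, amber_bottle, white_tub's own z axis and vertical above 0.5 rad).
It also fails if it takes over 54 s, if anything falls off the work surface, if the arm or the gripper's body presses on something with over 40 N, if the wrist force passes 120 N, or if a joint passes its speed limit or range.

## Working session

There is one attempt and no reset: what is moved stays moved. The work goes in short steps, Python scripts to look and compute and a shell command to move; the robot and the scene stay as the last step left them, time stands still between calls to the robot, and variables do not carry over. Pictures are saved under pics/ and viewed, about 8 in all and at most 12, crops included, and the job is handed in when it is done.

```bash
mkdir -p pics; ls; python3 - <<'E'
from cell import readout, grab_frame, camera_params, env
import cv2,numpy as np
print(readout.get_state())
for n in ["scene","side","wrist"]:
    print(n,camera_params(n))
    cv2.imwrite(f"pics/{n}0.png",grab_frame(n))
a=cv2.imread("pics/scene0.png");b=cv2.imread("pics/side0.png")
E
```

```text
pics
{'time': 0.0, 'joints': array([ 1.05786785,  0.47779556,  0.02233559,  1.55641523, -0.01147218,
        1.10932363, -0.08307367]), 'qd': array([-0.00026854,  0.00097539, -0.00144444, -0.00207554,  0.00122199,
        0.00022683,  0.00026522]), 'tau': array([-9.38776211e-04, -5.82858753e+01,  1.53430112e+00, -2.72613752e+01,
       -5.43452008e-02,  1.68717251e-02,  1.38825490e-04]), 'position': array([ 265.60250091, -619.89999995,  221.70001147]), 'tcp_rot': array([[ 9.19144539e-01,  3.93919514e-01, -8.56346679e-04],
       [ 3.93920414e-01, -9.19143162e-01,  1.59866432e-03],
       [-1.57360120e-04, -1.80673602e-03, -9.99998355e-01]]), 'force': array([-0.20214208, -0.1575048 ,  0.32396307]), 'moment': array([ 0.00905282, -0.05698342,  0.0030505 ]), 'width': 1.0022625188851335}
scene {'intrinsics': array([[385.10946114,   0.        , 260.75742533],
       [  0.        , 385.10946114, 185.20879953],
       [  0.        ,   0.        ,   1.        ]]), 'world_from_camera': array([[ 6.64782123e-01,  5.82466060e-01, -4.67758504e-01,
         1.02233669e+03],
       [ 7.47036974e-01,
[... 602 characters left out ...]
    [-2.20012804e-02, -7.03122474e-01, -7.10728310e-01,
         1.10525267e+03],
       [ 0.00000000e+00,  0.00000000e+00,  0.00000000e+00,
         1.00000000e+00]])}
wrist {'intrinsics': array([[316.05219741,   0.        , 262.07683139],
       [  0.        , 316.05219741, 193.85734704],
       [  0.        ,   0.        ,   1.        ]]), 'T_tool_cam': array([[-7.13186366e-04, -9.65893763e-01, -2.58937695e-01,
         7.10717239e+01],
       [ 9.99999743e-01, -6.69699748e-04, -2.56151866e-04,
         4.90540674e-01],
       [ 7.40049805e-05, -2.58937811e-01,  9.65893992e-01,
        -1.61672140e+02],
       [ 0.00000000e+00,  0.00000000e+00,  0.00000000e+00,
         1.00000000e+00]])}
```

View pics/scene0.png

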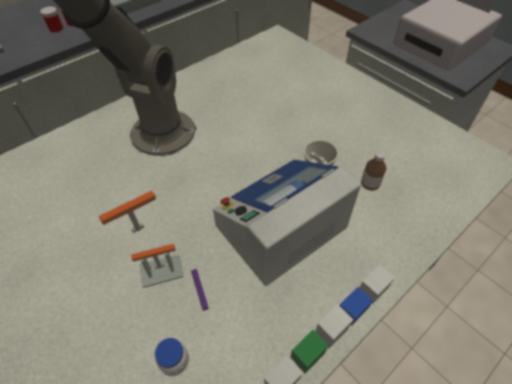

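View pics/side0.png

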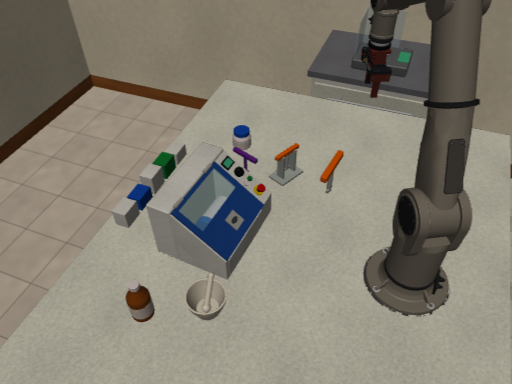

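```bash
python3 - <<'E'
import cv2,numpy as np
a=cv2.imread("pics/scene0.png");b=cv2.imread("pics/side0.png")
def crop(i,x,y,w,h,s): return cv2.resize(i[y:y+h,x:x+w],None,fx=s,fy=s,interpolation=cv2.INTER_CUBIC)
A=crop(a,210,140,160,120,5);cv2.imwrite("pics/c1.png",A)
A=crop(a,90,180,100,120,4);B=crop(b,260,130,100,120,4)
top=np.hstack([A,B]);cv2.imwrite("pics/c2.png",top)
cv2.imwrite("pics/c3.png",crop(b,140,130,150,150,4))
E
```

```text
(no output)
```

View pics/c1.png

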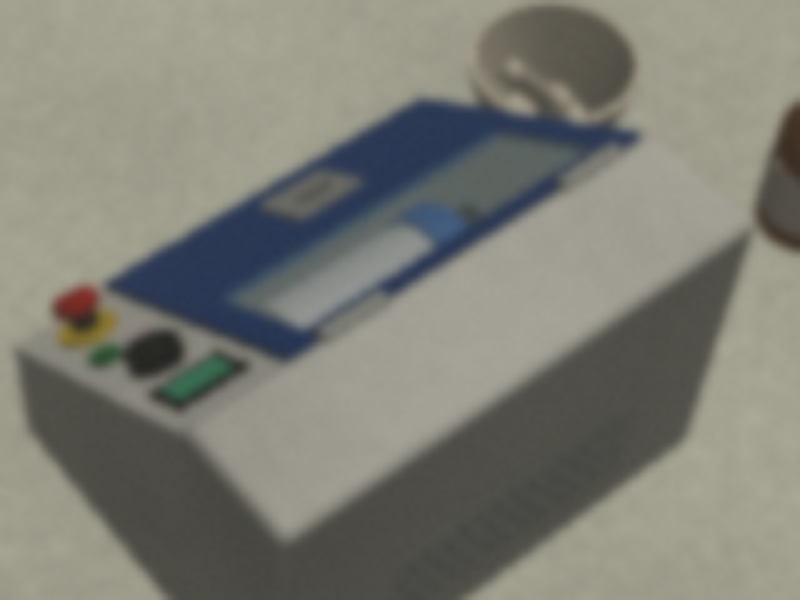

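View pics/c3.png

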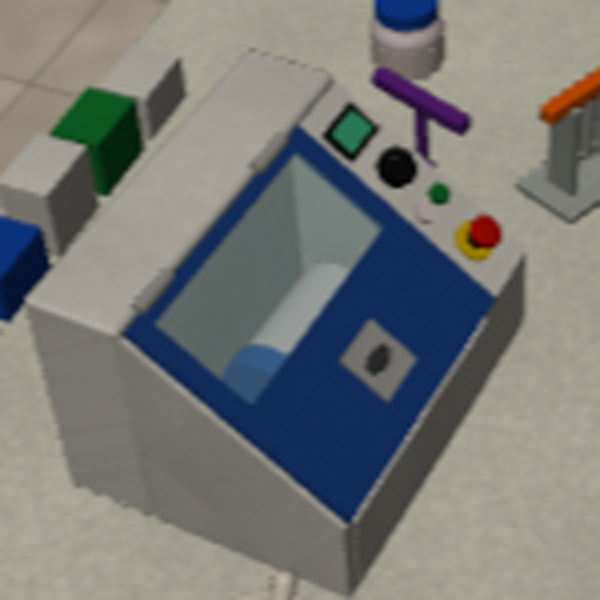

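View pics/c2.png

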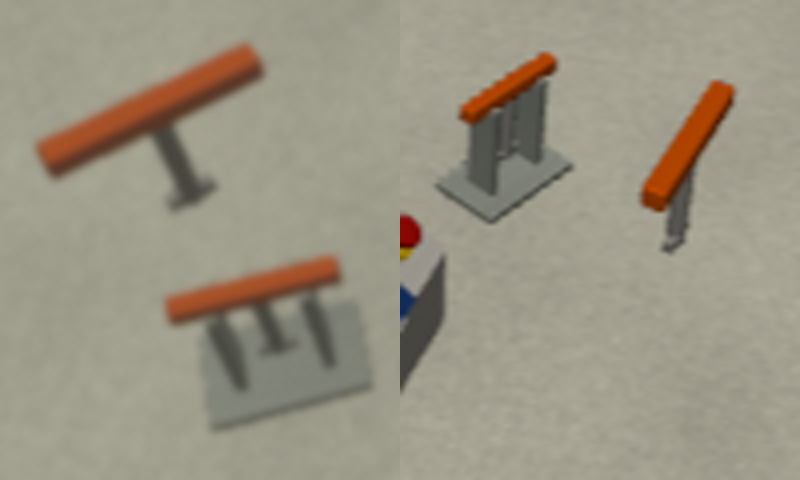

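```bash
cat > h.py <<'E'
import cv2,numpy as np
from cell import readout, grab_frame, camera_params, env
def ray(n,px):
    c=camera_params(n);K=c["intrinsics"]
    if n=="wrist":
        s=readout.get_state();T=np.eye(4);T[:3,:3]=s["tcp_rot"];T[:3,3]=s["position"];M=T@c["T_tool_cam"]
    else: M=c["world_from_camera"]
    d=M[:3,:3]@np.linalg.inv(K)@np.array([px[0],px[1],1.]);return M[:3,3],d/np.linalg.norm(d)
def onz(r,z): o,d=r;return o+d*(z-o[2])/d[2]
def tri(*rs):
    A=sum(np.eye(3)-np.outer(d,d) for o,d in rs);b=sum((np.eye(3)-np.outer(d,d))@o for o,d in rs)
    p=np.linalg.solve(A,b);return p,[round(float(np.linalg.norm((np.eye(3)-np.outer(d,d))@(p-o))),1) for o,d in rs]
E
python3 - <<'E'
from h import *
np.set_printoptions(precision=1,suppress=True)
A=lambda p:((p[0]+.5)/5-.5+210,(p[1]+.5)/5-.5+140)
B=lambda p:((p[0]+.5)/4-.5+140,(p[1]+.5)/4-.5+130)
pts={'lock':((312,192),(378,360)),'fm':((420,98),(348,520)),'fc':((107,287),(493,298)),'hc':((288,358),(298,128)),'hm':((638,133),(123,333))}
P={}
for k,(a,b) in pts.items():
    P[k],r=tri(ray('scene',A(a)),ray('side',B(b)));print(k,P[k],r)
y=(P['fc']-P['fm']+P['hc']-P['hm'])/2;x=(P['hc']+P['hm']-P['fc']-P['fm'])/2
print('len y',np.linalg.norm(y),'x',np.linalg.norm(x),'yaw of y deg',np.degrees(np.arctan2(y[1],y[0])),'xdir',np.degrees(np.arctan2(x[1],x[0])),'slope',np.degrees(np.arctan2(x[2],np.hypot(x[0],x[1]))),'ydz',y[2])
# key bar by mask in two views
for n,box in (('scene',(125,235,60,35)),('side',(268,138,38,28))):
    im=cv2.imread(f'pics/{n}0.png');X,Y,w,h=box
    hsv=cv2.cvtColor(im[Y:Y+h,X:X+w],cv2.COLOR_BGR2HSV);m=((hsv[...,0]<16)&(hsv[...,1]>140)).astype(np.uint8)
    c=max(cv2.findContours(m,0,1)[0],key=cv2.contourArea);r=cv2.minAreaRect(c);M=cv2.moments(m,True)
    cen=np.array([M['m10']/M['m00']+X,M['m01']/M['m00']+Y]);bx=cv2.boxPoints(r)+[X,Y]
    bx=bx[np.argsort(bx[:,0])];e0,e1=bx[:2].mean(0),bx[2:].mean(0)
    q0,q1=onz(ray(n,e0),108),onz(ray(n,e1),108);d=q1-q0
    print(n,m.sum(),cen,onz(ray(n,cen),108),'len',np.linalg.norm(d),'dir',np.degrees(np.arctan2(d[1],d[0])))
    P[n]=ray(n,cen)
print('bar',tri(P['scene'],P['side']))
for nm,s,d in (('mortar',(321,153),(206,299)),('bottle',(374,172),(140,303)),('tub',(171,355),(242,137))):
    print(nm,tri(ray('scene',s),ray('side',d)))
E
```

```text
lock [512.1  72.9 134.3] [0.8, 0.8]
fm [483.3 193.3 103.8] [1.7, 1.7]
fc [466.9 -45.3 102.5] [0.6, 0.6]
hc [631.5 -56.5 218.2] [0.4, 0.4]
hm [649.4 181.7 219.6] [2.0, 2.0]
len y 238.97989447169317 x 202.15668145404996 yaw of y deg -94.10795708864082 xdir -3.937030671371846 slope 34.91379821072359 ydz -1.347004785287254
scene 235 [152.5 251.8] [ 473.3 -310.1  108. ] len 106.2024095600535 dir 65.57288551323417
side 146 [286.7 151.5] [ 479.1 -310.3  108. ] len 118.26548750843173 dir -113.90777263208754
bar (array([ 476.9, -309.4,  110.6]), [2.1, 2.1])
mortar (array([497.3, 308.1,  63.2]), [0.0, 0.0])
bottle (array([662.2, 380.3,  54.4]), [0.1, 0.1])
tub (array([ 694.3, -413.1,   40.8]), [0.4, 0.4])
```

```bash
python3 -m jog '[0.8,-0.5,0,0,-1,0.8,-0.5,0.1,0,-1,0.8,-0.5,0.1,0,-1,0.8,-0.5,0.1,0,-1,0.8,-0.5,0,0,-1,0.8,-0.5,0,0,-1,0.5,-0.4,0,0,-1,0,0,0,0,-1]'; python3 -m jog '[0,0,0,-0.9,-1,0,0,0,-0.9,-1,0,0,0,-0.9,-1,0,0,0,-0.9,-1,0,0,0,-0.9,-1,0,0,0,-0.9,-1,0,0,0,0,-1]'; python3 - <<'E'
from h import *
cv2.imwrite('pics/w1.png',grab_frame('wrist'));s=readout.get_state();print(s['position'],s['tcp_rot'],s['joints'],s['time'])
E
```

```text
time: 1.15
position: [482.7, -297.6, 200.8]
tcp_rot: [[0.92, 0.392, -0.003], [0.392, -0.92, 0.002], [-0.002, -0.004, -1.0]]
force: [-0.7, -1.0, -0.4]
width: 1.003
time: 2.02
position: [476.6, -306.0, 199.2]
tcp_rot: [[0.39, 0.921, -0.009], [0.921, -0.39, 0.0], [-0.003, -0.008, -1.0]]
force: [0.4, 0.0, -0.6]
width: 0.997
[ 476.49651981 -306.06289736  199.15022347] [[ 3.91678643e-01  9.20061209e-01 -8.67253219e-03]
 [ 9.20095714e-01 -3.91693600e-01 -2.83677491e-05]
 [-3.42307542e-03 -7.96844866e-03 -9.99962392e-01]] [ 0.66092951  0.34114018 -0.2517597   1.82519157  0.10376559  0.99562551
 -0.03661393] 2.075
```

View pics/w1.png

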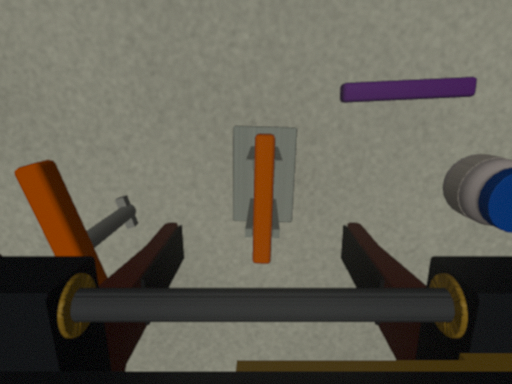

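```bash
cat > bar.py <<'E'
from h import *
def bar(f,n,z,xr,yr=(0,384)):
    hsv=cv2.cvtColor(f,cv2.COLOR_BGR2HSV);m=((hsv[...,0]<16)&(hsv[...,1]>150)&(hsv[...,2]>90)).astype(np.uint8)
    m[:,:xr[0]]=0;m[:,xr[1]:]=0;m[:yr[0]]=0;m[yr[1]:]=0
    c=max(cv2.findContours(m,0,1)[0],key=cv2.contourArea);b=cv2.boxPoints(cv2.minAreaRect(c))
    i=1 if np.linalg.norm(b[0]-b[1])>np.linalg.norm(b[1]-b[2]) else 0
    e=[(b[0+i-0]+b[1+i])/2 if 0 else (b[i]+b[(i+1)%4])/2,(b[(i+2)%4]+b[(i+3)%4])/2]
    p=[onz(ray(n,q),z) for q in e];return p,(p[0]+p[1])/2
E
python3 - <<'E'
from bar import *
np.set_printoptions(precision=1,suppress=True)
f=cv2.imread('pics/w1.png');s=readout.get_state();R=s['tcp_rot']
p,c=bar(f,'wrist',114,(220,300))
d=p[1]-p[0];print(p,c,'len',np.linalg.norm(d),'in tool',R.T@d, 'centre off tool',R.T@(c-s['position']))
a=cv2.imread('pics/scene0.png');b=cv2.imread('pics/side0.png')
# decoy ends in both views
L=lambda p:((p[0]+.5)/4-.5+90,(p[1]+.5)/4-.5+180);S=lambda p:((p[0]-400+.5)/4-.5+260,(p[1]+.5)/4-.5+130)
for u,v in(((48,158),(655,195)),((253,60),(722,92)),((188,200),(670,247))):print('decoy',tri(ray('scene',L(u)),ray('side',S(v))))
for u,v in(((48,158),(722,92)),((253,60),(655,195))):print('decoy2',tri(ray('scene',L(u)),ray('side',S(v))))
E
```

```text
[array([ 498.7, -259.1,  114. ]), array([ 453.6, -357.9,  114. ])] [ 476.2 -308.5  114. ] len 108.63583838087476 in tool [-108.6   -2.8    0.4] centre off tool [-2.1  1.3 85.1]
decoy (array([ 304.6, -330.2,   58.2]), [49.2, 49.2])
decoy (array([ 319. , -242.7,  173.9]), [43.0, 43.0])
decoy (array([ 310.5, -288.1,   -5.2]), [5.1, 5.1])
decoy2 (array([ 301.1, -360.7,  116.3]), [0.6, 0.6])
decoy2 (array([ 320.3, -212.4,  116. ]), [0.0, 0.0])
```

```bash
python3 -m jog '[-0.03,0.02,0.5,0.18,-1,0,0,0.5,0,-1,0,0,0.5,0,-1,0,0,0.3,0,-1,0,0,0,0,-1]'; python3 - <<'E'
from h import *
s=readout.get_state();R=s['tcp_rot'];print(R.T@(np.array([476.2,-308.5,89])-s['position']),R)
E
```

```text
time: 2.7
position: [475.0, -311.9, 88.7]
tcp_rot: [[0.431, 0.902, -0.008], [0.902, -0.431, -0.003], [-0.006, -0.006, -1.0]]
force: [0.6, -0.5, 0.4]
width: 1.0
[ 3.55470246 -0.34670984 -0.29070307] [[ 0.43120338  0.90221938 -0.00799022]
 [ 0.90223615 -0.43123445 -0.00260257]
 [-0.00579375 -0.00608683 -0.99996469]]
```

```bash
python3 -m jog '[0.06,0,0,0.1,-1,0,0,0,0,1,0,0,0,0,1,0,0,0,0,1,0,0,0,0,1]'; python3 -m jog '[0,0,-0.5,0,1,0,0,-0.8,0,1,0,0,-0.8,0,1,0,0,-0.8,0,1,0,0,0,0,1]';  python3 - <<'E'
from h import *
s=readout.get_state();print(s['joints'],s['position'])
cv2.imwrite('pics/w2.png',grab_frame('wrist'))
E
```

```text
time: 3.32
position: [478.2, -309.6, 91.8]
tcp_rot: [[0.447, 0.894, -0.004], [0.894, -0.447, -0.005], [-0.007, -0.001, -1.0]]
force: [-0.2, 0.9, -0.2]
width: 0.587
time: 3.95
position: [478.5, -308.6, 270.9]
tcp_rot: [[0.447, 0.894, -0.005], [0.894, -0.447, -0.004], [-0.006, -0.002, -1.0]]
force: [0.1, -1.0, -0.2]
width: 0.024
[ 0.65691414  0.27486213 -0.24151835  1.741404    0.07837677  1.13677923
 -0.07270743] [ 478.50877244 -308.59697139  270.91586888]
```

View pics/w2.png

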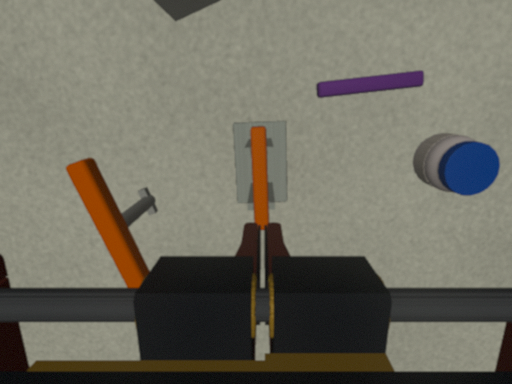

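```bash
python3 -m jog '[0,0,0,0,0,0,0,0.5,0,0,0,0,0.5,0,0,0,0,0.2,0,0,0,0,0,0,0]'; python3 - <<'E'
from bar import *
np.set_printoptions(precision=2,suppress=True)
f=grab_frame('wrist');s=readout.get_state();R=s['tcp_rot']
p,c=bar(f,'wrist',114,(215,300),(0,300))
d=p[1]-p[0];print(p,c,'len',np.linalg.norm(d),'in tool',R.T@d, 'centre off tool',R.T@(c-s['position']),s['width'])
E
```

```text
time: 4.62
position: [473.2, -306.7, 188.8]
tcp_rot: [[0.447, 0.894, -0.017], [0.895, -0.447, 0.002], [-0.006, -0.016, -1.0]]
force: [-0.5, 0.5, 0.3]
width: 0.496
[array([ 498.95, -259.16,  114.  ]), array([ 453.1 , -358.45,  114.  ])] [ 476.03 -308.8   114.  ] len 109.36421021483427 in tool [-109.31    3.38    0.58] centre off tool [-0.23  4.25 75.36] 0.49770571067999175
```

```bash
python3 -m jog '[0,0.07,0.5,-0.2,0,0,0,0.5,0,0,0,0,0.5,0,0,0,0,0.13,0,0,0,0,0,0,0]'; python3 - <<'E'
from h import *
s=readout.get_state();R=s['tcp_rot'];print(R.T@(np.array([476.0,-308.7,89])-s['position']),R)
E
```

```text
time: 5.3
position: [480.8, -311.3, 95.2]
tcp_rot: [[0.422, 0.907, -0.007], [0.907, -0.422, -0.004], [-0.006, -0.005, -1.0]]
force: [0.5, -0.3, 0.2]
width: 0.498
[ 0.37860152 -5.39119879  6.21799031] [[ 0.42158132  0.90676525 -0.00678037]
 [ 0.90676981 -0.42161051 -0.00361925]
 [-0.00614049 -0.00462243 -0.99997046]]
```

```bash
python3 -m jog '[0,-0.09,0.1,0,0,0,0,0,0,1,0,0,0,0,1,0,0,0,0,1,0,0,0,0,1,0,0,0,0,1,0,0,0,0,1]'
```

```text
time: 6.18
position: [476.0, -309.4, 92.0]
tcp_rot: [[0.422, 0.907, -0.005], [0.907, -0.422, -0.005], [-0.007, -0.002, -1.0]]
force: [-1.8, 0.1, 2.0]
width: 0.179
```

```bash
python3 -m jog '[0,0,-0.4,0,1,0,0,-0.8,0,1,0,0,-0.8,-0.6,1,0,0,-0.8,-0.8,1,0,0,-0.8,-0.8,1,0,0,-0.2,-0.4,1,0,0,0,0,1]'; python3 -m jog '[0.8,0,0,0,1,0.8,0.5,0,0,1,0.8,0.5,0,0,1,0.8,0.5,0,0,1,0.8,0.8,0,0,1,0.6,0.8,0,0,1,0,0.8,0,0,1,0,0,0,0,1]';python3 - <<'E'
from h import *
s=readout.get_state();print(s['joints'],s['position'])
E
```

```text
time: 7.05
position: [478.9, -308.8, 325.8]
tcp_rot: [[0.061, 0.998, -0.001], [0.998, -0.061, -0.006], [-0.006, -0.001, -1.0]]
force: [0.0, -1.0, -2.6]
width: 0.179
time: 8.05
position: [730.5, -48.2, 309.2]
tcp_rot: [[0.078, 0.997, -0.014], [0.997, -0.078, -0.004], [-0.005, -0.013, -1.0]]
force: [-0.7, -1.2, -2.3]
width: 0.177
[ 0.23254256  0.56404633 -0.42115079  1.25088479  0.22688994  1.38622065
 -0.25317868] [730.4830019  -48.23839101 309.20790219]
```

```bash
python3 -m jog '[0,0.9,0,0,1,0,0.9,0,0,1,0,0.9,0,0,1,0,0.9,-0.5,0,1,0,0.9,-0.5,0,1,0,0,0,0,1]';python3 - <<'E'
from h import *
s=readout.get_state();print(s['joints'],s['position'])
E
```

```text
time: 8.8
position: [929.4, -28.3, 326.0]
tcp_rot: [[-0.012, 1.0, 0.022], [0.999, 0.013, -0.041], [-0.042, 0.021, -0.999]]
force: [-0.1, 1.3, -2.5]
width: 0.179
[ 0.10367243  1.05348196 -0.89901054  0.36346864  0.83075229  1.83036495
 -0.16495006] [929.42119214 -28.2532382  325.9561973 ]
```

```bash
python3 -m jog '[0,0.6,-0.6,0,1,0,0.6,-0.6,0,1,0,0.6,-0.6,0,1,0,0.6,-0.6,0,1]';python3 - <<'E'
from h import *
s=readout.get_state();print(s['joints'],s['position'])
E
```

```text
time: 9.3
position: [937.5, -20.6, 414.7]
tcp_rot: [[-0.014, 0.991, 0.132], [0.998, 0.022, -0.064], [-0.066, 0.131, -0.989]]
force: [-0.7, -0.1, -1.2]
width: 0.176
[ 0.08232521  1.03812831 -1.34707542  0.24547364  1.31081334  1.91321639
 -0.13126163] [937.50831449 -20.61558514 414.68932574]
```

```bash
python3 -m jog '[0,0.4,-0.7,0,1,0,0.4,-0.7,0,1,0,0.4,-0.7,0,1,0,0.4,-0.7,0,1]';python3 - <<'E'
from h import *
s=readout.get_state();print(s['joints'],s['position'])
E
```

```text
time: 9.8
position: [900.0, -10.0, 537.1]
tcp_rot: [[-0.012, 0.974, 0.228], [0.997, 0.03, -0.076], [-0.08, 0.226, -0.971]]
force: [0.3, -0.3, -1.5]
width: 0.179
[ 0.04512541  0.87469202 -1.04064843  0.24610061  1.02156941  1.91329212
 -0.12796664] [900.04116522  -9.96250143 537.10584197]
```

```bash
python3 -m jog '[0,0.6,-0.8,0,1,0,0.6,-0.8,0,1,0,0.6,-0.8,0,1,0,0.6,-0.8,0,1,0,0.6,-0.8,0,1,0,0.6,-0.8,0,1]';python3 - <<'E'
from h import *
s=readout.get_state();print(s['joints'],s['position'])
E
```

```text
time: 10.55
position: [822.1, 11.6, 721.2]
tcp_rot: [[-0.001, 0.909, 0.416], [0.995, 0.044, -0.093], [-0.102, 0.414, -0.904]]
force: [0.7, -0.5, -1.7]
width: 0.178
[-0.00894393  0.65015847 -0.87712099  0.24331159  0.89896847  1.91475228
 -0.12805377] [822.11597551  11.6444715  721.18995233]
```

```bash
python3 -m jog '[0,0.6,-0.8,0,1,0,0.6,-0.8,0,1,0,0.6,-0.8,0,1,0,0.6,-0.8,0,1,0,0,0,0,1]';python3 - <<'E'
from h import *
s=readout.get_state();print(s['joints'],s['position'])
E
```

```text
time: 11.18
position: [745.9, 29.3, 836.6]
tcp_rot: [[0.003, 0.842, 0.539], [0.994, 0.056, -0.094], [-0.109, 0.536, -0.837]]
force: [0.1, -0.4, -1.2]
width: 0.18
[-0.06867403  0.49553895 -0.73717489  0.24127701  0.80461276  1.91541534
 -0.12741874] [745.90863672  29.29390759 836.61540295]
```

```bash
cat > to.py <<'E'
import sys
from h import *
np.set_printoptions(precision=3,suppress=True)
K=np.array([511,72.5,135.5]);a=np.radians(-4);c,s_=np.cos(np.radians(35)),np.sin(np.radians(35))
kx=np.array([c*np.cos(a),c*np.sin(a),s_]);ky=np.array([-np.sin(a),np.cos(a),0]);kz=np.cross(kx,ky)
def rep(h,off=62,K=K):
    s=readout.get_state();R=s['tcp_rot'];tip=s['position']+R[:,2]*off
    t=K+kz*h; print('t',s['time'],'units to hover',h,':',R.T@(t-tip)/60,'tip in hole frame',np.stack([kx,ky,kz])@(tip-K))
    print('tilt err deg',np.degrees(np.arccos(np.clip(-R[:,2]@kz,-1,1))),'about kx,ky',np.degrees([R[:,2]@ky,-(R[:,2]@kx)]),'yaw of x vs ky, units',np.degrees(np.arctan2(R[:,0]@kx,R[:,0]@ky))/8, 'q',s['joints'],'F',s['force'])
if __name__=='__main__': rep(float(sys.argv[1]))
E
python3 -m jog '[0,0,0,0.8,1,0,0,0,0,1]'; python3 to.py 60
```

```text
time: 11.42
position: [746.4, 29.6, 835.6]
tcp_rot: [[0.099, 0.837, 0.538], [0.994, -0.056, -0.094], [-0.049, 0.544, -0.838]]
force: [0.1, 0.2, -2.4]
width: 0.182
t 11.425 units to hover 60.0 : [ 0.836 -9.706  5.569] tip in hole frame [594.196 -29.928 375.228]
tilt err deg 3.8436764493590094 about kx,ky [-3.243  2.057] yaw of x vs ky, units -0.029859642947949034 q [-0.07   0.496 -0.733  0.243  0.801  1.915 -0.241] F [ 0.142  0.214 -2.446]
```

```bash
python3 -m jog '[0.05,-0.8,0.4,0,1,0.05,-0.8,0.4,0,1,0.05,-0.8,0.4,0,1,0.05,-0.8,0.4,0,1,0.05,-0.8,0.4,0,1,0.05,-0.8,0.4,0,1,0.05,-0.8,0.4,0,1,0.05,-0.8,0.4,0,1]'; python3 to.py 60
```

```text
time: 12.42
position: [545.2, 50.8, 470.2]
tcp_rot: [[0.084, 0.841, 0.535], [0.995, -0.045, -0.085], [-0.048, 0.54, -0.84]]
force: [0.3, 1.1, -2.3]
width: 0.179
t 12.425 units to hover 60.0 : [ 0.531 -3.547  2.321] tip in hole frame [218.69  -22.208 191.829]
tilt err deg 3.563803894817851 about kx,ky [-2.728  2.29 ] yaw of x vs ky, units -0.11345062236089196 q [ 0.761 -0.21  -0.914  1.851  0.024  0.876 -0.268] F [ 0.274  1.139 -2.288]
```

```bash
python3 -m jog '[0.1,-0.7,0.4,0,1,0.1,-0.7,0.4,0,1,0.1,-0.7,0.4,0,1,0.1,-0.7,0.4,0,1,0.1,-0.6,0.5,0,1,0,0,0,0,1]'; python3 to.py 60
```

```text
time: 13.18
position: [432.4, 76.2, 238.7]
tcp_rot: [[0.071, 0.848, 0.525], [0.996, -0.028, -0.089], [-0.061, 0.529, -0.847]]
force: [0.1, -0.1, -1.1]
width: 0.176
t 13.175 units to hover 60.0 : [0.086 0.15  0.119] tip in hole frame [-8.443 -5.043 67.881]
tilt err deg 4.194045845265043 about kx,ky [-2.973  2.953] yaw of x vs ky, units -0.2438845377665941 q [ 0.839 -0.276 -1.184  2.374  0.087  0.388 -0.521] F [ 0.084 -0.068 -1.138]
```

```bash
python3 - <<'E'
from h import *
w=grab_frame('wrist');s=grab_frame('side');cv2.imwrite('pics/w3.png',w);cv2.imwrite('pics/s3.png',s)
c=cv2.resize(s[150:270,190:290],None,fx=4,fy=4,interpolation=cv2.INTER_CUBIC)
w2=cv2.resize(w[0:384,60:460],(400,384));o=np.zeros((480,800,3),np.uint8);o[:,:400]=c;o[:384,400:]=w2;cv2.imwrite('pics/v3.png',o)
E
```

```text
(no output)
```

View pics/v3.png

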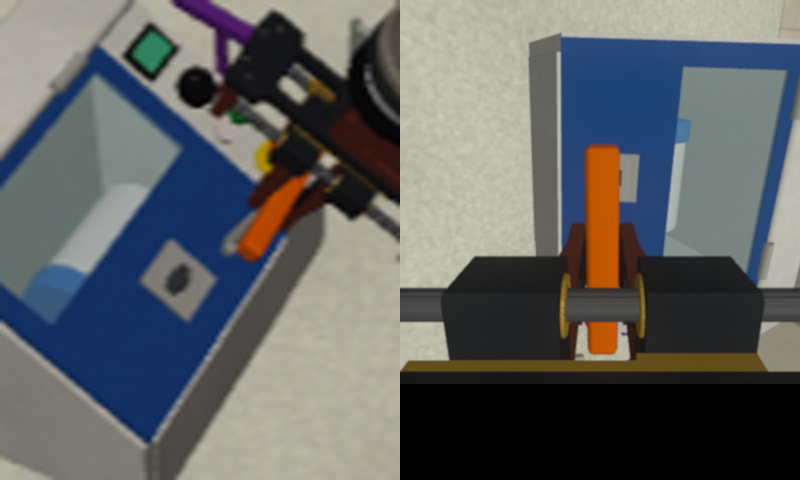

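```bash
python3 - <<'E'
from to import *
s=readout.get_state()
for px in((298,154),(297,202)):
    o,d=ray('wrist',px);t=((K-o)@kz)/(d@kz);p=o+d*t;print('plate corner in hole frame',np.stack([kx,ky,kz])@(p-K))
o,d=ray('side',(234.5,220));t=((K-o)@kz)/(d@kz);print('side',np.stack([kx,ky,kz])@(o+d*t-K))
o,d=ray('scene',(272.4,178.4));t=((K-o)@kz)/(d@kz);print('scene',np.stack([kx,ky,kz])@(o+d*t-K))
# bar ends in tool frame via wrist image at pad depth
R=s['tcp_rot']
for px in((262.5,147),):
    o,d=ray('wrist',px);q=R.T@(o-s['position']);e=R.T@d;print('bar top end tool',q+e*((-24-q[2])/e[2]))
E
```

```text
plate corner in hole frame [26.899 24.022  0.   ]
plate corner in hole frame [ 28.824 -22.63   -0.   ]
side [-0.506  2.649  0.   ]
scene [ 6.67  -2.741  0.   ]
bar top end tool [ 54.578   0.396 -24.   ]
```

```bash
sed -i 's/^def rep/K=K+2.5*kx+0.5*ky\ndef rep/' to.py; python3 to.py 15; python3 -m jog '[0.05,0.1,0.3,0.25,1,0.05,0.1,0.3,0,1,0.02,0.03,0.2,0,1,0,0,0,0,1]'; python3 to.py 15
```

```text
t 13.275 units to hover 15.0 : [0.116 0.127 0.892] tip in hole frame [-4.992 -4.493 69.097]
tilt err deg 3.8397797221047205 about kx,ky [-2.861  2.557] yaw of x vs ky, units -0.21651941434362232 q [ 0.836 -0.277 -1.178  2.367  0.086  0.389 -0.52 ] F [-0.221  0.166 -1.033]
time: 13.78
position: [468.9, 73.8, 220.8]
tcp_rot: [[0.112, 0.845, 0.523], [0.993, -0.073, -0.095], [-0.042, 0.53, -0.847]]
force: [-0.6, 0.8, -1.4]
width: 0.18
t 13.775 units to hover 15.0 : [ 0.11  -0.131  0.288] tip in hole frame [ 8.679 -5.725 32.227]
tilt err deg 4.507876884749116 about kx,ky [-3.322  3.041] yaw of x vs ky, units 0.07950307724702957 q [ 0.959 -0.032 -1.4    2.334  0.715  0.445 -1.146] F [-0.613  0.843 -1.388]
```

```bash
python3 -m jog '[0.1,-0.1,0.15,0,1,0,0,0.1,0,1,0,0,0,0,1]'; python3 to.py 15
```

```text
time: 14.15
position: [475.2, 78.5, 207.7]
tcp_rot: [[0.115, 0.844, 0.523], [0.992, -0.076, -0.096], [-0.042, 0.531, -0.847]]
force: [-0.9, -0.0, -2.2]
width: 0.179
t 14.15 units to hover 15.0 : [ 0.014 -0.098  0.057] tip in hole frame [ 6.053 -0.725 18.127]
tilt err deg 4.556192318566195 about kx,ky [-3.422  3.001] yaw of x vs ky, units 0.09812865146135454 q [ 0.851  0.091 -1.382  2.337  0.967  0.539 -1.405] F [-0.932 -0.01  -2.209]
```

```bash
python3 -m jog '[0,0,-0.4,-1,1,0,0,0,-1,1,0,0,0,-1,1,0,0,0,-1,1,0,0,0,-1,1,0,0,0,-1,1,0,0,0,-1,1,0,0,0,-1,1]';python3 to.py 30; python3 -m jog '[0,0,0,-1,1,0,0,0,-1,1,0,0,0,-1,1,0,0,0,-1,1,0,0,0,-1,1,0,0,0,-1,1,0,0,0,-1,1,0,0,0,-1,1]';python3 to.py 30
```

```text
time: 15.15
position: [469.2, 79.2, 227.3]
tcp_rot: [[-0.692, 0.496, 0.524], [0.526, 0.844, -0.104], [-0.494, 0.203, -0.845]]
force: [-0.2, 0.2, -2.1]
width: 0.182
t 15.15 units to hover 30.0 : [ 0.188 -0.075  0.136] tip in hole frame [12.464 -0.864 37.603]
tilt err deg 4.842704678601554 about kx,ky [-3.86   2.915] yaw of x vs ky, units -7.6938170689256635 q [ 0.817 -0.041 -1.289  2.323  0.704  0.476 -0.072] F [-0.214  0.194 -2.129]
time: 16.15
position: [473.5, 80.9, 239.3]
tcp_rot: [[-0.727, -0.427, 0.537], [-0.561, 0.821, -0.106], [-0.396, -0.378, -0.837]]
force: [0.0, -0.2, -0.9]
width: 0.176
t 16.15 units to hover 30.0 : [0.306 0.238 0.264] tip in hole frame [23.773  1.024 44.976]
tilt err deg 4.401215442204746 about kx,ky [-3.922  1.987] yaw of x vs ky, units -15.960819725146875 q [ 0.688 -0.067 -1.161  2.314  0.669  0.481  1.11 ] F [ 0.037 -0.153 -0.936]
```

```bash
python3 -m jog '[0,0,0,-1,1,0,0,0,-1,1,0,0,0,-1,1,0,0,0,-1,1,0,0,0,-1,1,0,0,0,-1,1,0,0,0,-0.5,1,0,0,0,0,1]';python3 to.py 30
```

```text
time: 17.15
position: [477.3, 83.3, 252.5]
tcp_rot: [[-0.086, -0.829, 0.553], [-0.994, 0.033, -0.104], [0.068, -0.558, -0.827]]
force: [0.1, -0.4, -1.8]
width: 0.18
t 17.15 units to hover 30.0 : [0.023 0.585 0.408] tip in hole frame [35.462  3.817 53.681]
tilt err deg 3.881404844021347 about kx,ky [-3.757  0.961] yaw of x vs ky, units 22.314725003705757 q [ 0.562 -0.091 -1.038  2.305  0.639  0.487  2.072] F [ 0.099 -0.396 -1.8  ]
```

```bash
python3 -m jog '[0,0.3,0.1,0.15,1,0,0.3,0.2,0,1,0,0,0.2,0,1,0,0,0,0,1]';python3 to.py 15
```

```text
time: 17.65
position: [465.3, 82.3, 210.7]
tcp_rot: [[-0.11, -0.823, 0.558], [-0.993, 0.062, -0.105], [0.051, -0.565, -0.823]]
force: [-0.1, 0.0, -2.1]
width: 0.183
t 17.65 units to hover 15.0 : [0.022 0.034 0.19 ] tip in hole frame [ 2.14   2.04  26.276]
tilt err deg 3.7951793831896796 about kx,ky [-3.745  0.596] yaw of x vs ky, units -22.472649102907674 q [ 0.607  0.001 -1.153  2.38   0.966  0.48   1.687] F [-0.129  0.039 -2.103]
```

```bash
python3 -m jog '[0.02,0.03,0.15,0,1,0,0,0,0,1]';python3 to.py 15; python3 - <<'E'
from h import *
w=grab_frame('wrist');s=grab_frame('side');c=grab_frame('scene')
for n,i in (('w',w),('s',s),('c',c)): cv2.imwrite(f'pics/{n}4.png',i)
r=lambda i,x,y:cv2.resize(i[y:y+60,x:x+80],(400,300),interpolation=cv2.INTER_CUBIC)
cv2.imwrite('pics/v4.png',np.vstack([np.hstack([r(s,200,180),r(c,230,145)]),np.hstack([cv2.resize(w,(400,300)),cv2.resize(w[100:280,140:380],(400,300))])]))
E
```

```text
time: 17.9
position: [469.2, 80.4, 203.8]
tcp_rot: [[-0.112, -0.822, 0.559], [-0.992, 0.064, -0.105], [0.05, -0.566, -0.823]]
force: [-0.0, -0.4, -2.1]
width: 0.182
t 17.9 units to hover 15.0 : [0.003 0.023 0.056] tip in hole frame [ 1.43   0.375 18.313]
tilt err deg 3.8011300404701918 about kx,ky [-3.76   0.537] yaw of x vs ky, units -22.4558368572564 q [ 0.598  0.037 -1.155  2.383  1.045  0.496  1.614] F [-0.041 -0.427 -2.096]
```

View pics/v4.png

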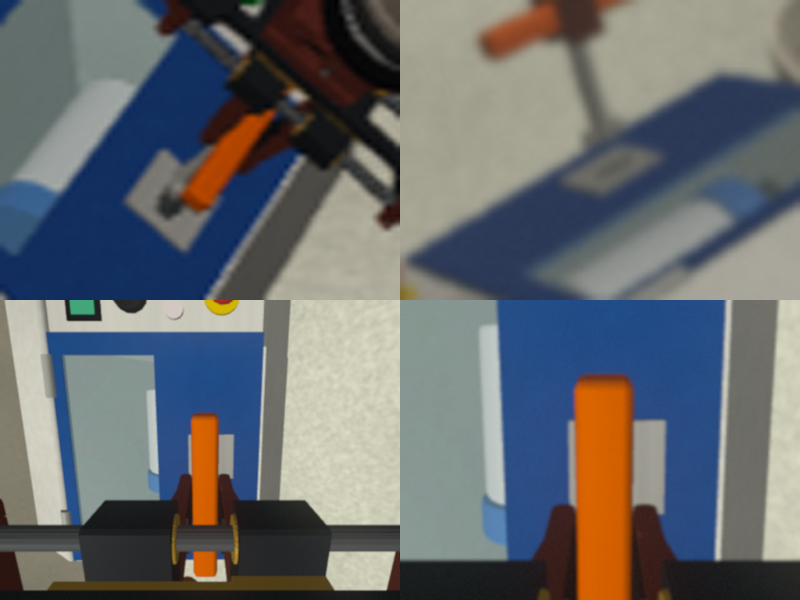

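```bash
python3 - <<'E'
from to import *
F=np.stack([kx,ky,kz])
for px in((240.8,173),(300.2,172.6),(300,228.4),(240.8,200)):
    o,d=ray('wrist',px);t=((K-o)@kz)/(d@kz);print(F@(o+d*t-K))
E
```

```text
[ 18.884 -23.252   0.   ]
[-27.723 -23.211   0.   ]
[-28.329  22.457  -0.   ]
[19.318 -1.58   0.   ]
```

```bash
sed -i 's/+2.5\*kx+0.5\*ky/+1.5*kx+0.4*ky/' to.py; python3 -m jog '[0,0.04,0.1,0,1,0,0,0.1,0,1,0,0,0,0,1]';python3 to.py 0;
```

```text
time: 18.42
position: [474.7, 79.9, 194.8]
tcp_rot: [[-0.112, -0.819, 0.562], [-0.992, 0.063, -0.106], [0.051, -0.57, -0.82]]
force: [-0.2, -0.0, -1.9]
width: 0.178
t 18.425 units to hover 0.0 : [-0.003  0.035  0.129] tip in hole frame [2.129 0.308 7.752]
tilt err deg 3.812441405672897 about kx,ky [-3.799  0.287] yaw of x vs ky, units -22.458395415189482 q [ 0.573  0.086 -1.149  2.387  1.147  0.526  1.518] F [-0.22  -0.013 -1.884]
```

```bash
python3 -m jog '[0,0.06,0.05,0,1,0,0.02,0.05,0,1,0,0,0,0,1]';python3 to.py 0
```

```text
time: 18.8
position: [474.1, 79.6, 187.4]
tcp_rot: [[-0.112, -0.819, 0.563], [-0.992, 0.063, -0.106], [0.051, -0.571, -0.82]]
force: [-0.8, 0.7, -2.5]
width: 0.18
t 18.8 units to hover 0.0 : [-0.003 -0.043  0.034] tip in hole frame [-2.567 -0.041  2.057]
tilt err deg 3.82867140164738 about kx,ky [-3.819  0.23 ] yaw of x vs ky, units -22.458514729256088 q [ 0.555  0.111 -1.145  2.397  1.204  0.541  1.457] F [-0.77   0.717 -2.464]
```

```bash
python3 -m jog '[0,-0.02,0.05,0,1,0,-0.01,0.05,0,1,0,0,0.05,0,1]';python3 to.py -10
```

```text
time: 19.18
position: [480.4, 78.7, 180.6]
tcp_rot: [[-0.112, -0.819, 0.563], [-0.992, 0.063, -0.106], [0.052, -0.57, -0.82]]
force: [-23.9, 2.6, 26.9]
width: 0.18
t 19.175 units to hover -10.0 : [-0.01  -0.021  0.047] tip in hole frame [-1.276 -0.433 -7.154]
tilt err deg 3.8296363599740255 about kx,ky [-3.819  0.245] yaw of x vs ky, units -22.463027733281173 q [ 0.537  0.15  -1.133  2.394  1.262  0.564  1.412] F [-23.903   2.572  26.869]
```

```bash
python3 -m jog '[0,0,0,0.3,1,0,0,0.03,0.3,1]';python3 to.py -10;python3 -m jog '[0,0,0.03,-0.5,1,0,0,0.03,-0.5,1]';python3 to.py -10
```

```text
time: 19.42
position: [480.8, 80.0, 179.6]
tcp_rot: [[-0.179, -0.806, 0.564], [-0.984, 0.144, -0.106], [0.004, -0.574, -0.819]]
force: [-24.7, 2.3, 26.7]
width: 0.178
t 19.425 units to hover -10.0 : [ 0.011 -0.025  0.031] tip in hole frame [-1.458  0.886 -8.17 ]
tilt err deg 3.8190596081371977 about kx,ky [-3.813  0.149] yaw of x vs ky, units -21.871597430910136 q [ 0.527  0.155 -1.13   2.395  1.273  0.57   1.316] F [-24.658   2.251  26.687]
time: 19.68
position: [481.7, 80.5, 175.9]
tcp_rot: [[-0.06, -0.824, 0.563], [-0.994, 0.001, -0.105], [0.087, -0.567, -0.819]]
force: [-8.5, 1.5, 6.7]
width: 0.178
t 19.675 units to hover -10.0 : [ 0.028 -0.047 -0.026] tip in hole frame [ -2.923   1.411 -11.65 ]
tilt err deg 3.7827837695866653 about kx,ky [-3.775  0.204] yaw of x vs ky, units 22.088746293336218 q [ 0.522  0.171 -1.131  2.396  1.296  0.58   1.439] F [-8.535  1.487  6.671]
```

```bash
python3 -m jog '[0,-0.02,0.04,0,1,0,0,0.04,0.2,1]';python3 to.py -14;python3 -m jog '[0,0,0.04,0.2,1,0,0,0.04,0,1]';python3 to.py -14
```

```text
time: 19.92
position: [484.3, 80.9, 172.5]
tcp_rot: [[-0.081, -0.822, 0.564], [-0.994, 0.025, -0.106], [0.073, -0.569, -0.819]]
force: [-25.4, -0.9, 31.6]
width: 0.182
t 19.925 units to hover -14.0 : [ 0.036 -0.045 -0.03 ] tip in hole frame [ -2.794   1.956 -15.903]
tilt err deg 3.8043530633220017 about kx,ky [-3.797  0.186] yaw of x vs ky, units 22.266239047533293 q [ 0.511  0.189 -1.125  2.395  1.321  0.593  1.392] F [-25.422  -0.94   31.628]
time: 20.18
position: [486.5, 83.4, 170.7]
tcp_rot: [[-0.099, -0.817, 0.568], [-0.993, 0.047, -0.105], [0.059, -0.575, -0.816]]
force: [-27.6, 1.1, 30.5]
width: 0.179
t 20.175 units to hover -14.0 : [ 0.083 -0.03  -0.072] tip in hole frame [ -1.818   4.676 -18.616]
tilt err deg 3.752813104081724 about kx,ky [-3.748 -0.124] yaw of x vs ky, units 22.43037640283205 q [ 0.496  0.202 -1.122  2.395  1.347  0.606  1.341] F [-27.618   1.059  30.517]
```

```bash
python3 - <<'E'
from h import *
w=grab_frame('wrist');s=grab_frame('side');c=grab_frame('scene')
for n,i in (('w',w),('s',s),('c',c)): cv2.imwrite(f'pics/{n}5.png',i)
r=lambda i,x,y:cv2.resize(i[y:y+60,x:x+80],(400,300),interpolation=cv2.INTER_CUBIC)
cv2.imwrite('pics/v5.png',np.vstack([np.hstack([r(s,200,180),r(c,230,145)]),np.hstack([cv2.resize(w,(400,300)),cv2.resize(w[100:280,140:380],(400,300))])]))
E
```

```text
(no output)
```

View pics/v5.png

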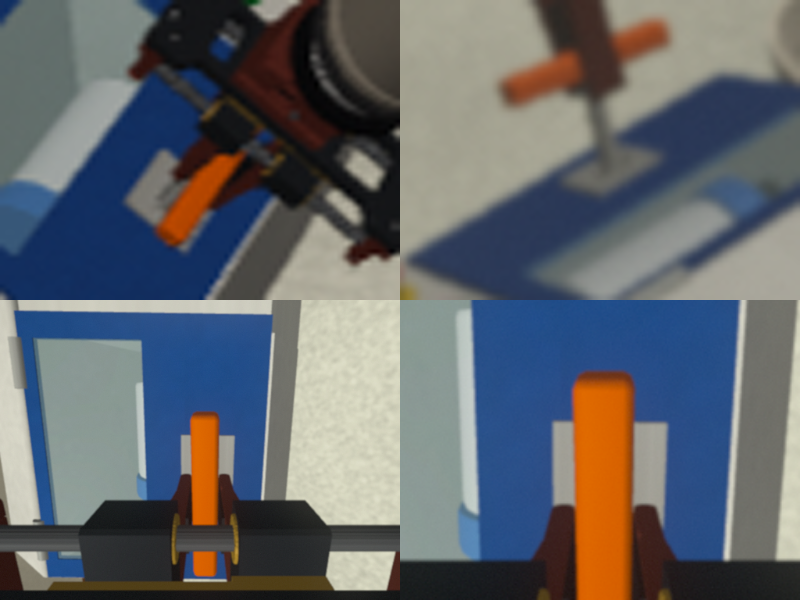

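```bash
python3 -m jog '[-0.03,0,-0.04,0.4,1,0,0,0,0.8,1,0,0,0,0.8,1,0,0,0,0.8,1]';python3 to.py -14
```

```text
time: 20.82
position: [486.3, 83.2, 172.9]
tcp_rot: [[-0.413, -0.711, 0.57], [-0.895, 0.431, -0.111], [-0.167, -0.556, -0.814]]
force: [-1.2, -0.6, 0.3]
width: 0.179
t 20.825 units to hover -14.0 : [ 0.064 -0.036 -0.039] tip in hole frame [ -0.52    4.208 -16.649]
tilt err deg 4.056488640911282 about kx,ky [-4.044 -0.265] yaw of x vs ky, units -19.685993673986804 q [ 0.484  0.193 -1.111  2.393  1.335  0.607  0.945] F [-1.18  -0.609  0.257]
```

```bash
python3 -m jog '[0,0,0,0.9,1,0,0,0,0.9,1,0,0,0,0.9,1,0,0,0,0.9,1]';python3 to.py -14;python3 -c "
from cell import readout as r;print(r.get_state()['moment'])"; python3 -m jog '[0,0,0,0.9,1,0,0,0,0.9,1,0,0,0,0.9,1,0,0,0,0.9,1]';python3 to.py -14;python3 -c "
from cell import readout as r;print(r.get_state()['moment'])"
```

```text
time: 21.32
position: [488.4, 81.3, 173.8]
tcp_rot: [[-0.711, -0.409, 0.572], [-0.563, 0.818, -0.115], [-0.421, -0.404, -0.812]]
force: [-0.6, -2.6, 0.3]
width: 0.184
t 21.325 units to hover -14.0 : [ 0.05  -0.011 -0.051] tip in hole frame [  1.981   2.141 -17.202]
tilt err deg 4.327262794962691 about kx,ky [-4.298 -0.466] yaw of x vs ky, units -15.964861924042703 q [ 0.471  0.191 -1.094  2.392  1.338  0.607  0.425] F [-0.59  -2.563  0.286]
[-0.21370105  0.67929276 -0.13757233]
time: 21.82
position: [489.4, 78.8, 174.2]
tcp_rot: [[-0.819, 0.002, 0.573], [-0.083, 0.989, -0.122], [-0.567, -0.147, -0.81]]
force: [-5.3, -1.3, 3.9]
width: 0.179
t 21.825 units to hover -14.0 : [ 0.054  0.015 -0.058] tip in hole frame [  3.341  -0.705 -17.421]
tilt err deg 4.706741473261671 about kx,ky [-4.661 -0.619] yaw of x vs ky, units -12.25590233762776 q [ 0.458  0.188 -1.079  2.392  1.339  0.609 -0.095] F [-5.278 -1.268  3.9  ]
[-0.41645701  1.0618196  -0.32912629]
```

```bash
python3 -m jog '[0,0,0,0.8,1,0,0,0,0.6,1,0,0,0,0.4,1]';python3 to.py -14;python3 -c "
from cell import readout as r;print(r.get_state()['moment'])"
```

```text
time: 22.2
position: [489.1, 77.3, 174.1]
tcp_rot: [[-0.791, 0.214, 0.574], [0.173, 0.977, -0.126], [-0.587, -0.0, -0.809]]
force: [-6.5, -1.9, 6.2]
width: 0.18
t 22.2 units to hover -14.0 : [ 0.057  0.03  -0.061] tip in hole frame [  3.23   -2.481 -17.407]
tilt err deg 4.951769382036786 about kx,ky [-4.9   -0.672] yaw of x vs ky, units -10.404783370382784 q [ 0.452  0.186 -1.072  2.393  1.339  0.611 -0.357] F [-6.55  -1.878  6.238]
[-0.25336817  1.06381079 -0.181492  ]
```

```bash
python3 -m jog '[0,0,0,0.8,1,0,0,0,0.4,1]';python3 to.py -14;python3 -c "
from cell import readout as r;print(r.get_state()['moment'])"; python3 -m jog '[0,0,-0.06,0,1,0,0,-0.05,0,1]';python3 to.py -14
```

```text
time: 22.45
position: [488.8, 76.5, 174.0]
tcp_rot: [[-0.742, 0.346, 0.574], [0.336, 0.933, -0.128], [-0.58, 0.098, -0.809]]
force: [-5.0, -0.9, 5.2]
width: 0.183
t 22.45 units to hover -14.0 : [ 0.062  0.036 -0.062] tip in hole frame [  2.969  -3.453 -17.368]
tilt err deg 5.091023771145521 about kx,ky [-5.034 -0.714] yaw of x vs ky, units -9.189712109610642 q [ 0.448  0.185 -1.068  2.395  1.341  0.613 -0.529] F [-5.011 -0.914  5.15 ]
[-0.41374358  0.78974213  0.34444856]
time: 22.7
position: [485.2, 76.7, 178.9]
tcp_rot: [[-0.744, 0.344, 0.573], [0.333, 0.934, -0.129], [-0.58, 0.096, -0.809]]
force: [6.6, -2.3, -8.8]
width: 0.184
t 22.7 units to hover -14.0 : [0.063 0.046 0.04 ] tip in hole frame [  2.816  -3.498 -11.229]
tilt err deg 5.106183405322613 about kx,ky [-5.055 -0.669] yaw of x vs ky, units -9.211167168272302 q [ 0.459  0.162 -1.075  2.395  1.305  0.6   -0.497] F [ 6.583 -2.254 -8.822]
```

```bash
python3 -m jog '[0,0,0,-0.8,1,0,0,0,-0.2,1]';python3 to.py 0; python3 -m jog '[-0.13,0.02,-0.25,0,1,-0.16,0.02,-0.24,0,1]';python3 to.py 0
```

```text
time: 22.95
position: [485.5, 77.3, 179.4]
tcp_rot: [[-0.785, 0.234, 0.574], [0.197, 0.972, -0.127], [-0.587, 0.013, -0.809]]
force: [0.0, -0.4, -4.2]
width: 0.18
t 22.95 units to hover 0.0 : [ 0.056  0.022 -0.188] tip in hole frame [  3.271  -2.778 -11.029]
tilt err deg 5.029291432023668 about kx,ky [-4.977 -0.68 ] yaw of x vs ky, units -10.232723164177449 q [ 0.463  0.162 -1.08   2.394  1.305  0.6   -0.352] F [ 0.036 -0.419 -4.193]
time: 23.2
position: [480.0, 77.9, 210.4]
tcp_rot: [[-0.789, 0.238, 0.566], [0.2, 0.971, -0.129], [-0.581, 0.012, -0.814]]
force: [2.9, -3.6, -10.3]
width: 0.181
t 23.2 units to hover 0.0 : [0.275 0.03  0.286] tip in hole frame [15.986 -2.638 17.519]
tilt err deg 5.096390580081306 about kx,ky [-5.086 -0.185] yaw of x vs ky, units -10.209270868861111 q [ 0.538  0.051 -1.108  2.363  1.066  0.54  -0.116] F [  2.95   -3.639 -10.28 ]
```

```bash
python3 -m jog '[-0.22,0.02,-0.22,0,1,-0.22,0.02,-0.2,0,1,-0.24,0.02,-0.18,0,1]';python3 to.py 0; python3 -m jog '[-0.25,0.02,-0.16,0,1,-0.26,0.02,-0.14,0,1]';python3 to.py 0
```

```text
time: 23.58
position: [487.4, 74.2, 259.1]
tcp_rot: [[-0.795, 0.244, 0.556], [0.205, 0.97, -0.133], [-0.572, 0.008, -0.821]]
force: [3.2, 0.2, -13.3]
width: 0.182
t 23.575 units to hover 0.0 : [0.835 0.063 0.878] tip in hole frame [49.437 -6.222 53.084]
tilt err deg 5.434093607956905 about kx,ky [-5.402  0.505] yaw of x vs ky, units -10.180390521051747 q [ 0.6   -0.076 -1.07   2.284  0.685  0.521  0.299] F [  3.171   0.19  -13.31 ]
time: 23.82
position: [498.4, 71.2, 287.7]
tcp_rot: [[-0.799, 0.247, 0.548], [0.207, 0.969, -0.135], [-0.564, 0.005, -0.825]]
force: [4.0, 0.7, -14.0]
width: 0.178
t 23.825 units to hover 0.0 : [1.245 0.07  1.172] tip in hole frame [74.465 -8.537 70.166]
tilt err deg 5.643289352711361 about kx,ky [-5.539  1.029] yaw of x vs ky, units -10.168431650038716 q [ 0.583 -0.107 -1.009  2.223  0.537  0.562  0.475] F [  3.966   0.708 -13.986]
```

```bash
python3 -m jog '[-0.26,0.07,-0.1,0,1,-0.27,0.07,-0.07,0,1]';python3 to.py 0; python3 -m jog '[-0.27,0.06,-0.05,0,1,-0.25,0.05,-0.02,0,1]';python3 to.py 0; python3 - <<'E'
from h import *
s=grab_frame('side');c=grab_frame('scene')
r=lambda i,x,y:cv2.resize(i[y:y+150,x:x+100],(400,600),interpolation=cv2.INTER_CUBIC)
cv2.imwrite('pics/v6.png',np.hstack([r(s,170,130),r(c,230,70)]))
E
```

```text
time: 24.08
position: [514.8, 70.0, 308.4]
tcp_rot: [[-0.806, 0.253, 0.535], [0.209, 0.967, -0.143], [-0.554, -0.003, -0.833]]
force: [-4.4, -4.0, -10.6]
width: 0.184
t 24.075 units to hover 0.0 : [1.63  0.044 1.326] tip in hole frame [98.854 -9.124 77.759]
tilt err deg 6.330062987504955 about kx,ky [-6.035  1.866] yaw of x vs ky, units -10.154333339610005 q [ 0.577 -0.088 -0.992  2.156  0.504  0.627  0.534] F [ -4.4    -3.988 -10.618]
time: 24.32
position: [535.3, 67.2, 324.8]
tcp_rot: [[-0.812, 0.259, 0.523], [0.211, 0.966, -0.15], [-0.544, -0.011, -0.839]]
force: [-8.1, -0.9, -7.1]
width: 0.183
t 24.325 units to hover 0.0 : [2.041 0.026 1.386] tip in hole frame [124.46  -10.965  79.382]
tilt err deg 6.9961956933053004 about kx,ky [-6.478  2.595] yaw of x vs ky, units -10.14414178666365 q [ 0.579 -0.048 -0.99   2.089  0.515  0.688  0.556] F [-8.085 -0.878 -7.081]
```

View pics/v6.png

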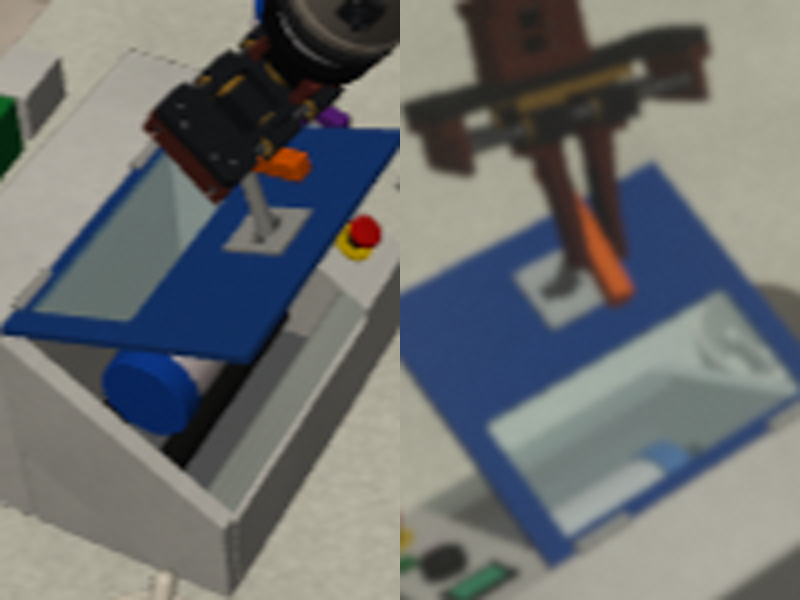

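```bash
python3 - <<'E'
from to import *
p,r=tri(ray('side',(232.3,219.8)),ray('scene',(293.6,111)));print(p,r)
d=p-np.array([649.4,181.7,219.6]);print('len',np.linalg.norm(d),'angle',np.arctan2(d@kz,-(d@kx)), 'y',d@ky)
E
```

```text
[459.007 196.171 281.113] [1.5, 1.5]
len 200.6063363717706 angle 0.9225253264171422 y 1.1544845652251934
```

```bash
python3 -m jog '[-0.15,0.03,-0.02,0,1,-0.12,0.02,0,0,1]';python3 to.py 0; python3 -m jog '[0,0,0,0,0.4,0,0,0,0,0,0,0,0,0,-0.3,0,0,0,0,-0.5,0,0,0,0,-0.5,0,0,0,0,-0.5]'
```

```text
time: 24.68
position: [546.4, 64.8, 332.0]
tcp_rot: [[-0.816, 0.263, 0.515], [0.213, 0.965, -0.154], [-0.537, -0.016, -0.843]]
force: [-8.5, -0.5, -5.4]
width: 0.184
t 24.675 units to hover 0.0 : [2.244 0.032 1.403] tip in hole frame [137.194 -12.931  78.932]
tilt err deg 7.463441294271527 about kx,ky [-6.764  3.104] yaw of x vs ky, units -10.12958965087632 q [ 0.58  -0.022 -0.991  2.054  0.526  0.721  0.561] F [-8.497 -0.463 -5.415]
time: 25.42
position: [551.4, 67.6, 338.1]
tcp_rot: [[-0.81, 0.26, 0.526], [0.213, 0.965, -0.15], [-0.547, -0.009, -0.837]]
force: [0.2, 0.2, -0.1]
width: 0.746
```

```bash
python3 -m jog '[0,0,-0.3,0,-0.5,0,0,-0.4,0,-0.5,0,0,-0.5,0,-0.5,0,0,-0.5,0,-0.5,0,0,-0.5,0,-0.5,0,0,-0.5,0,-0.5,0,0,0,0,-0.5,0,0,0,0,-0.5]';python3 - <<'E'
from h import *
s=grab_frame('side');c=grab_frame('scene')
r=lambda i,x,y:cv2.resize(i[y:y+150,x:x+100],(400,600),interpolation=cv2.INTER_CUBIC)
cv2.imwrite('pics/v7.png',np.hstack([r(s,170,130),r(c,230,70)]))
E
```

```text
time: 26.42
position: [463.1, 92.4, 476.8]
tcp_rot: [[-0.81, 0.26, 0.525], [0.213, 0.966, -0.149], [-0.546, -0.009, -0.838]]
force: [0.9, -0.2, -0.1]
width: 0.748
```

View pics/v7.png

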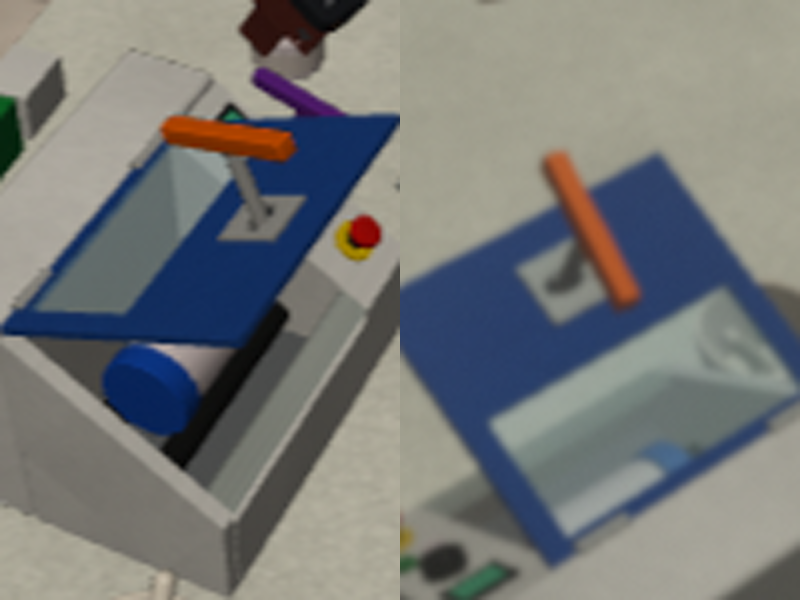

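```bash
python3 - <<'E'
from to import *
S=lambda x,y:ray('side',(170+(x+.5)/4-.5,130+(y+.5)/4-.5));C=lambda x,y:ray('scene',(230+(x-400+.5)/4-.5,70+(y+.5)/4-.5))
p,r=tri(S(243,343),C(658,153));d=p-np.array([649.4,181.7,219.6]);th=np.arctan2(d@kz,-(d@kx));print('open',th,r)
a,ra=tri(S(170,131),C(625,297));b,rb=tri(S(288,146),C(556,160));v=b-a
print(a,b,ra,rb,'len',np.linalg.norm(v));hx=kx*np.cos(th)-kz*np.sin(th);hz=np.cross(hx,ky)
print('bar in hatch frame',hx@v,ky@v,hz@v,'angle from slot',np.arctan2(abs(hx@v),abs(ky@v)))
Kn=np.array([640.5,62.6,219])-155*hx+9*hz;m=(a+b)/2;print('bar centre rel keyhole',[(m-Kn)@q for q in(hx,ky,hz)],'=> foot z about',(m-Kn)@hz-78)
print(readout.get_state()['force'],readout.get_state()['time'])
E
```

```text
open 0.9940090296134352 [0.3, 0.3]
[571.807  59.176 326.421] [477.74   83.595 360.691] [2.3, 2.3] [1.0, 1.0] len 103.05050277468088
bar in hatch frame -101.42563318954984 17.79857205994125 -3.931651922598811 angle from slot 1.397081116931525
bar centre rel keyhole [np.float64(0.7938851582145802), np.float64(0.6914695688978155), np.float64(63.13841772720047)] => foot z about -14.86158227279953
[-0.324 -0.579 -0.111] 26.525
```

```bash
python3 -c "
from cell import env;print(env.close_job())"
```

```text
the job is handed in; nothing more can be done
None
```

I handed the job in at 26.5 s. The hatch stands open, the T-key is still in the lock and the gripper is clear. No verdict was reported.

**How it was done**
- I gripped the key in its rest. My first grip closed too slowly and came up empty without disturbing the key; the second held.
- The moves only allow turning about the tool's own axis. I leaned the tool about 33° by driving the arm past its reach limit, which brought the key to within about 4–5° of the keyhole's axis.
- I pressed with about 40 N and rocked the key until it dropped in, then turned it clockwise to the stop. I lifted the hatch along its arc with the bar pivoting in the grip, let go and backed away.

**Last checks** (measured from the two fixed cameras)
- **Hatch:** open about 0.99 rad.
- **Key depth:** foot about 14.9 mm below the plate face, with the bar centred over the keyhole within about 1 mm.
- **Contact:** force on the tool was about zero.

**What did not agree or was not confirmed**
- **Keyhole position:** the wrist view before and after the half turn gave keyhole positions about 7 mm apart. I used the mean.
- **Depth while pressing:** the depth worked out from the arm pose read -18.6 mm, deeper than the 14 mm a key can drop.
- **Lock angle:** it was inferred from the end stop and from the bar, which lies about 1.40 rad from the slot line. With the bit's play, that puts the lock at 1.25 rad or more.
- **Mortar, bottle and tub:** the arm stayed away from all three, but I did not measure them again at the end.

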